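Clamp the red ink pot in its bay of the pot holder

TASK

Stand the red ink pot upright in the empty bay behind the red knob of the ink pot holder and let go of it, then turn the red knob clockwise until you feel the pot held firmly between jaw and stop, and let go. The pots are glass, so do not overtighten: stop soon after the knob clearly stiffens. Do not brush the blue and green knobs on either side, and leave the other two pots standing where they are.

Things in the scene. Friction and masses are not known exactly. Their poses are not given: they have to be found in the camera images.
- red_bay: Aluminium base of the red bay, 178 x 50 mm; blue and green bays lie parallel at 56 mm pitch. Origin under the red knob's axis, on top of the plywood plate (6 mm over the table); x runs along the bay from knob to stop, z up. Jaw and stop stand at z 9 to 25 mm, the end block behind (x 135 to 147) to 28 mm; above them the pot can be held along x; sideways the next pots are 12 mm off.
- red_seat (a point): Where the centre of the pot's underside goes: on the red bay's floor, 95 mm from the knob's axis along the bay (10 mm over the table). There the pot clears the jaw and the stop by at least 2 mm. The knob then pushes it on to the V-shaped stop, 3 to 10 mm further along +x; how far is set anew each time and not measured.
- red_grip (a point): Point on the red knob's axis, at the height to grip (68 mm over the table). The knob is an upright bar 34 mm long, 12 mm thick, top 15 mm above this point, on a flange (radius 17 mm) 23 mm below it. The point's x runs along the bar and turns with it (along the bay's x at joint 0; white mark at the +x end). Blue and green knobs are alike, axes 56 mm apart: their bars may reach to 39 mm from this axis.
- red_knob (a joint): Angle of the red knob, rad: 0 open, grows clockwise seen from above (tightening), end 1.7; 12 mm of jaw per rad. Moving, it resists with 0.27 N m (less when paused) and stays where left. Once the pot is nipped on the stop (at 0.6 to 1.3 rad) the torque, moving or paused, climbs 0.012 N m per N of clamping, about 1.1 N m per rad. Well held: 10 to 18 N, a climb of 0.12 to 0.22. Over 22 N: overtightened.
- red_jaw: Cork-faced jaw of the red bay, 26 mm wide, 16 mm high, on a stiff spring, driven along the bay's x by the red knob. Its origin coincides with the bay's at joint 0; its face is 68 mm ahead of its origin in x.
- red_pot: Red ink pot with black lid, upright cylinder 44 mm in diameter, 51 mm tall, about 0.12 kg, glass; origin at the centre of its underside; at the start it stands on the table in front of the holder. A green hand press (fixed) stands to the left of the holder, the red ball of its lever (35 mm) sticking out at x 0.525, y -0.018, z 0.28: keep the wrist clear.
- blue_pot: Blue ink pot with black lid, upright cylinder 44 mm in diameter, 51 mm tall, about 0.12 kg, glass; origin at the centre of its underside; stands loose in the bay of the blue knob; leave it.
- green_pot: Green ink pot with black lid, upright cylinder 44 mm in diameter, 51 mm tall, about 0.12 kg, glass; origin at the centre of its underside; stands loose in the bay of the green knob; leave it.
- blue_knob: Blue knob, like the red one, not to be touched; origin on its axis at the flange's underside, 38 mm over the table.
- green_knob: Green knob, like the red one, not to be touched; origin on its axis at the flange's underside, 38 mm over the table.
Things that resemble listed ones, but are neither listed nor needed, are in the scene too. What is shaped like the red_pot but pink is not meant.

How it is judged (in metres and radians):
On the way, in this order (a step that is already met when the one before it is completed fails the run):
1. the red pot stands upright in the red bay, let go, not yet clamped (x of red_pot in the frame of red_bay between 0.088 and 0.11 m and y of red_pot in the frame of red_bay between -0.007 and 0.007 m and z of red_pot in the frame of red_bay below 0.007 m and angle between red_pot's own z axis and vertical below 0.1 rad and contact force between the fingers and red_pot below 0.3 N and contact force between red_jaw and red_pot below 2 N and linear speed of red_pot below 0.02 m/s), for 0.2 s.
2. the jaw holds the red pot with more than 8 N (contact force between red_jaw and red_pot above 8 N), for 0.2 s.
At the end, for the whole second after the job is handed in: the red pot stands upright (within 0.1 rad) on the floor of the red bay, within 7 mm of its centre line, clamped by the jaw with 7 to 22 N and at rest; the fingers are off; the blue and green pots are within 8 mm of where they stood (x of red_pot in the frame of red_bay between 0.088 and 0.11 m and y of red_pot in the frame of red_bay between -0.007 and 0.007 m and z of red_pot in the frame of red_bay below 0.007 m and angle between red_pot's own z axis and vertical below 0.1 rad and contact force between the fingers and red_pot below 0.3 N and contact force between red_jaw and red_pot between 7 and 22 N and linear speed of red_pot below 0.01 m/s and distance of each of blue_pot, green_pot from where it was at the start of the episode below 0.008 m); the robot touches nothing.
It fails at once if red pot overtightened: jaw force above 22 N (contact force between red_jaw and red_pot above 22 N).
It fails at once if the blue or green knob is touched (over 1 N) (contact force between anything else and blue_knob above 1 N or contact force between anything else and green_knob above 1 N).
It fails at once if the blue or green pot is pushed more than 8 mm or tipped (distance of any of blue_pot, green_pot from where it was at the start of the episode above 0.008 m or angle between any of blue_pot, green_pot's own z axis and vertical above 0.2 rad).
It also fails if it takes over 67 s, if anything falls off the work surface, if the arm or the gripper's body presses on something with over 40 N, if the wrist force passes 120 N, or if a joint passes its speed limit or range.

ROBOT

A 7-joint arm with a two-finger parallel gripper is mounted at the origin on a cart in front of the work surface, level with it; the furniture and walls round the work are solid. World frame = base frame: x ahead of the robot, y to its left, z up, the work surface at z = 0. Lengths are in m, angles in degrees, forces in N, time in s.
With the tool pointing down it reaches from about 0.35 to 0.9 m from the base axis. Payload 7.2 kg.
Tool frame: the origin (TCP) lies on the centre line of the jaws, within the pads' length; the fingertips stand 11 mm ahead of it and the grasp point (between the pads) lies 8 mm behind it; z points along the fingers, y is the direction in which the jaws open and shut (so a half turn about z gives the same grasp; the last joint's range is limited). The gripper opens to 85 mm and grips with 20 to 120 N. Pads are 22 mm wide; open, the fingers measure 114 mm over their backs; the gripper's body (76 mm by 85 mm) begins 54 mm behind the grasp point. The pads swing forward as they close: fully open they stand 13 mm farther back than shut.
Start: joints at [69.145, 23.554, -0.728, 91.456, 0.321, 64.991, -4.71], TCP at [0.182, -0.598, 0.242] pointing down, gripper open.
Joint ranges: [-169.25, 169.25], [-16.82, 113.86], [-84.01, 82.57], [7.8, 145.47], [-59.2, 239.2], [7.22, 106.19], [-163.78, 163.78]. Speed limits (degrees/s): [136.94, 136.94, 172.46, 172.46, 180, 180, 180].

INTERFACE

Orientations are given as a 3x3 rotation matrix whose columns are the frame's x, y, z axes.
In Python, from plant import robot, get_image, get_calibration, ticket, finder gives the robot as it stands.
- The arm moves only by the shell command python3 -m pendant 'ROWS' [FORCE]. ROWS is JSON, one flat list of numbers, 7 for each row, row after row: the opening, from 0 (shut) to 1 (fully open), then the shift along the tool's x, y, z in m, then the turn, a rotation vector about the tool's x, y, z in rad. In form: [gripper, dx, dy, dz, ax, ay, az, gripper, dx, dy, dz, ax, ay, az, ...]. A call has 1 to 20 rows; each row is the pose to reach, as a shift and turn from the pose commanded when the call began, along the tool's axes at that moment; what a row does not reach only later rows make up. A row lasts 1/8 s, in which the tool goes at most 62.5 mm and 10.7 degrees, less where a joint would pass 70% of its speed; a pose out of reach is approached as far as the arm can. A call with a gripper value outside its range is refused whole. The fingers move at their own pace and stop on an object; FORCE is the grip in N (left out, the last holds). Time passes only in rows, so rows that repeat a pose let the fingers close. It gives the time, the measured TCP pose, the force and the opening at its end, in the units of the state.
- robot.get_obs(): the state, without advancing time (a new reading comes with each control period).
- get_image(name): name is "scene" or "top"; returns the picture (420x560x3 uint8, blue, green, red); there is no depth.
- get_calibration(name): a dict with "fx", "fy", "cx", "cy" (pixels), "xyz" and "attitude" of the camera in the world. Camera axes: x right, y down, z forward; pixel columns grow to the right and rows downward; lengths in m; the calibration is good to about 2 mm. A picture is of the moment at which its call begins. get_calibration takes no time and is no camera call.
- ticket.job_done(): hands the job in, once; it reports no verdict.
Trained networks look in the newest picture that a camera, given by its name, has taken for a name from the list of things; names that differ only in an ending like _2 or _b are one class to them, and where a whole thing is asked for, a point or a joint stands for the part that bears it (a point fixed in the world has none). Each returns a list of dicts, best first, with "conf" (0 to 1); they miss things now and then, are a little off and sometimes report something else, mostly with a low value. They report only what shows in the picture. A call takes as long as a camera call. They do not tell look-alikes from the thing itself.
- finder.look_for(label, camera): "point" ([x, y, z] in m, in world coordinates, good to about 4 mm: the middle of the surface that is visible of it).
- finder.cut_out(label, camera): "mask" (420x560 bool, what is visible of it).
- finder.pinpoint(label, camera): "point" ([x, y, z] in m, in world coordinates, good to about 4 mm: a listed point, or the origin of a listed thing).
The state is a dict: "time_s": time; "joint_pos": joint angles; "qvel": joint speeds; "effort": joint torques, N m; "tool_pos": TCP position; "orientation": TCP orientation; "contact_force": force on the tool from outside, world axes, zero at the start; "wrist_torque": the same for the moment, N m; "finger_gap": finger opening in m.
Only numpy, scipy, OpenCV 4.12 (cv2) and the standard library are available. Lean on these libraries where they do the work, as an engineer would, in place of code of your own. Each camera call takes 0.05 s, during which the arm holds its last target.

## Working session

There is one attempt and no reset: what is moved stays moved. The work goes in short steps, Python scripts to look and compute and a shell command to move; the robot and the scene stay as the last step left them, time stands still between calls to the robot, and variables do not carry over. Pictures are saved under pics/ and viewed, and the job is handed in when it is done.

```bash
mkdir -p pics; ls
python3 - <<'E'
from plant import robot,get_image,get_calibration,finder
import cv2
for n in ["scene","top"]:
    cv2.imwrite(f"pics/{n}0.png",get_image(n)); print(n,get_calibration(n))
for l in ["red_bay","red_seat","red_grip","red_pot","blue_pot","green_pot","blue_knob","green_knob"]:
    for c in ["scene","top"]:
        print(l,c,[(round(d["conf"],2),[round(float(v),4) for v in d["point"]]) for d in finder.pinpoint(l,c)])
print(robot.get_obs())
E
```

```text
pics
scene {'fx': 388.0902209918298, 'fy': 388.0902209918298, 'cx': 273.20672466742695, 'cy': 205.02920409571612, 'xyz': array([-0.11128972, -0.52748104,  0.57341182]), 'attitude': array([[ 0.44946805, -0.53002633,  0.71906228],
       [-0.89327388, -0.26096231,  0.36600608],
       [-0.00634471, -0.80682759, -0.5907529 ]])}
top {'fx': 425.98633259616713, 'fy': 425.98633259616713, 'cx': 272.8479866419013, 'cy': 204.44378215374743, 'xyz': array([ 0.41509424, -0.24322007,  0.92376573]), 'attitude': array([[-6.92346147e-04, -9.93815112e-01,  1.11045236e-01],
       [-9.99933647e-01,  1.96490776e-03,  1.13508230e-02],
       [-1.14988130e-02, -1.11030009e-01, -9.93750529e-01]])}
red_bay scene [(0.71, [0.5105, -0.2735, 0.0049])]
red_bay top [(0.56, [0.513, -0.2679, 0.0048])]
red_seat scene [(0.77, [0.6059, -0.2473, 0.0135])]
red_seat top [(0.78, [0.6035, -0.2455, 0.012])]
red_grip scene [(0.73, [0.3872, -0.2429, 0.0019]), (0.56, [0.5121, -0.2678, 0.0669])]
red_grip top [(0.63, [0.5941, -0.1945, 0.0094]), (0.56, [0.5123, -0.2677, 0.0663])]
red_pot scene [(0.97, [0.358, -0.1554, -0.002]), (
[... 708 characters left out ...]
908 , -4.71021819]), 'qvel': array([-0.0193848 ,  0.09295271, -0.03430127, -0.04769495,  0.0804623 ,
        0.02468162, -0.02966232]), 'effort': array([-7.26259059e-04, -6.00394964e+01,  6.81202691e-01, -2.99746746e+01,
        1.39156627e-02,  1.93733787e-03,  3.57732233e-05]), 'tool_pos': array([ 0.18218018, -0.59785818,  0.24229106]), 'orientation': array([[ 9.56567853e-01,  2.91509764e-01,  4.43999643e-06],
       [ 2.91509764e-01, -9.56567853e-01,  1.24358733e-06],
       [ 4.60967570e-06,  1.04726649e-07, -1.00000000e+00]]), 'contact_force': array([-0.47227272, -0.59927314, -0.03783411]), 'wrist_torque': array([-0.0328563 ,  0.00690493, -0.02533535]), 'finger_gap': 0.0853415870567712}
```

View pics/scene0.png

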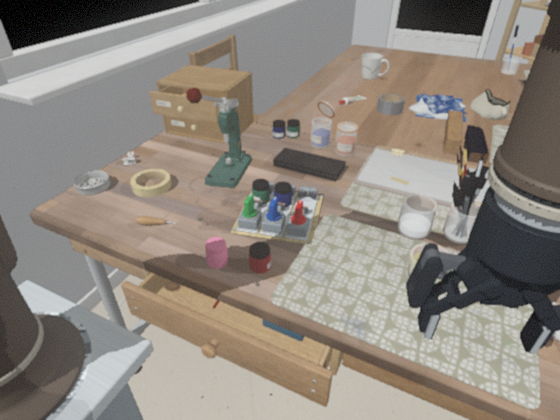

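View pics/top0.png

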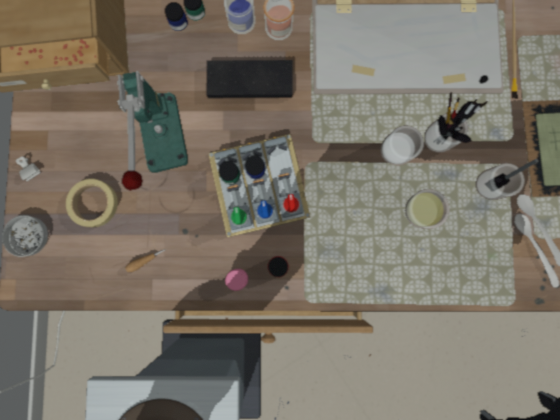

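The scene view shows the red (black-lidded) pot at (260,257), the pink look-alike at (217,252), and the holder at (278,212) with the red knob on the right. The top view shows the red pot's lid at (278,267), pink at (236,280), and knobs at (238,217), (265,210) and (291,204). The empty bay is on the right at (283,160). I'll zoom in to refine these.

```bash
cat > h.py <<'E'
import numpy as np,cv2
from plant import robot,get_image,get_calibration,finder
def proj(P,c):
    k=get_calibration(c);q=k["attitude"].T@(np.array(P)-k["xyz"]);return np.array([k["fx"]*q[0]/q[2]+k["cx"],k["fy"]*q[1]/q[2]+k["cy"]])
def back(uv,z,c):
    k=get_calibration(c);d=k["attitude"]@np.array([(uv[0]-k["cx"])/k["fx"],(uv[1]-k["cy"])/k["fy"],1.]);return k["xyz"]+d*(z-k["xyz"][2])/d[2]
def bay(O,yaw,p):
    c,s=np.cos(yaw),np.sin(yaw);return np.array([O[0]+c*p[0]-s*p[1],O[1]+s*p[0]+c*p[1],0.006+p[2]])
E
python3 - <<'E'
from h import *
O=np.array([0.512,-0.2685]);yaw=np.radians(13)
for c,(u0,v0,w,h) in {"top":(195,125,120,170),"scene":(190,160,150,120)}.items():
    im=get_image(c); s=800//w if c=="scene" else 4
    s=min(s,5 if c=="scene" else 3.5)
    cr=cv2.resize(im[v0:v0+h,u0:u0+w],None,fx=s,fy=s,interpolation=cv2.INTER_CUBIC)
    def dot(P,col):
        q=(proj(P,c)-[u0,v0]+.5)*s; cv2.circle(cr,tuple(int(x) for x in q),2,col,-1)
    # bar top outline: 34x12 at z=83mm -> bay z .077
    for a in (-.017,.017):
        for b in (-.006,.006): dot(bay(O,yaw,(a,b,.077)),(0,255,255))
    for a in (-.017,.017):
        for b in (-.006,.006): dot(bay(O,yaw,(a,b+.056,.077)),(255,255,255))
    for x in (-.031,.147):
        for y in (-.025,.025): dot(bay(O,yaw,(x,y,0.004)),(255,0,255))
    for t in np.linspace(0,6.28,16):
        dot((0.386+.022*np.cos(t),-.2415+.022*np.sin(t),.051),(0,255,0))
    cv2.imwrite(f"pics/z_{c}.png",cr)
    for l in ["red_pot","red_grip"]:
        for d in finder.cut_out(l,c):
            ys,xs=np.nonzero(d["mask"]);print(l,c,round(d["conf"],2),xs.mean(),ys.mean(),xs.min(),xs.max(),ys.min(),ys.max())
E
```

```text
red_pot top 0.9 277.0979827089337 266.31700288184436 267 287 256 276
red_pot top 0.81 235.7597087378641 279.30825242718447 224 247 269 290
red_grip top 0.53 277.2156862745098 266.1064425770308 267 287 256 276
red_grip top 0.5 290.5287958115183 203.3717277486911 283 298 195 211
red_pot scene 0.78 259.7567140600316 257.82464454976304 249 270 242 274
red_grip scene 0.49 298.54587155963304 214.88532110091742 291 305 202 224
```

View pics/z_top.png

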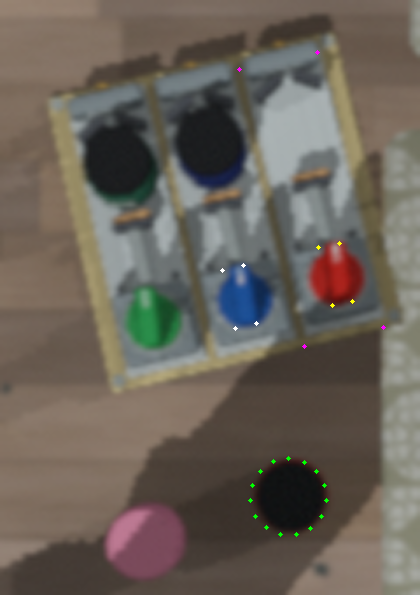

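View pics/z_scene.png

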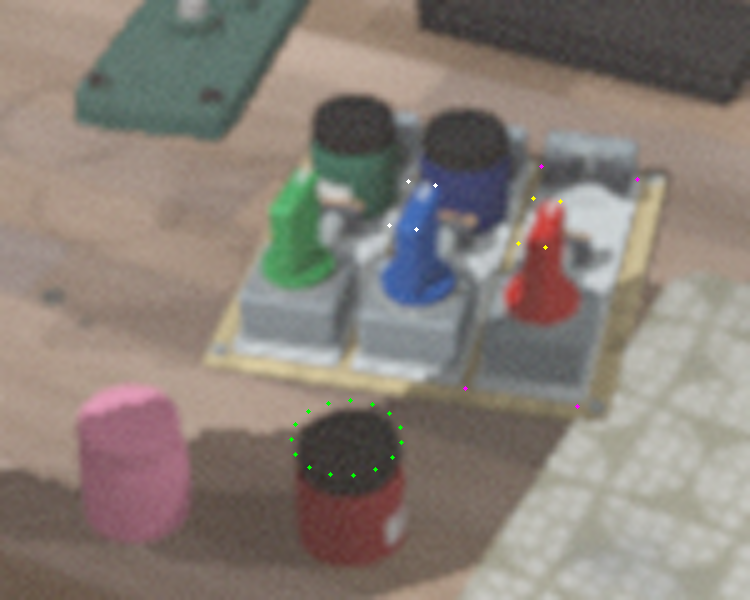

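```bash
python3 -m pendant '[1,0.06,-0.055,0,0,0,-0.18, 1,0.12,-0.11,0,0,0,-0.36, 1,0.165,-0.15,0,0,0,-0.54, 1,0.2,-0.19,0,0,0,-0.72, 1,0.24,-0.22,0.01,0,0,-0.9, 1,0.27,-0.25,0.03,0,0,-1.08, 1,0.29,-0.27,0.05,0,0,-1.26, 1,0.297,-0.281,0.07,0,0,-1.42, 1,0.298,-0.282,0.085,0,0,-1.502, 1,0.298,-0.282,0.1,0,0,-1.502, 1,0.298,-0.282,0.1,0,0,-1.502, 1,0.298,-0.282,0.1,0,0,-1.502]' 25
python3 - <<'E'
from h import *
o=robot.get_obs();print(o["joint_pos"],o["tool_pos"],o["orientation"].round(3),o["time_s"])
cv2.imwrite("pics/s1.png",get_image("scene"));cv2.imwrite("pics/t1.png",get_image("top"))
E
```

```text
time_s: 2.7
tool_pos: [0.3852, -0.2416, 0.1427]
orientation: [[-0.224, 0.975, 0.0], [0.975, 0.224, -0.0], [-0.0, 0.0, -1.0]]
contact_force: [0.5, -0.4, 0.6]
finger_gap: 0.0858
[ 48.76302598  16.38107469 -26.57251296 119.20260646  10.02675494
  46.48003184  29.10796753] [ 0.38521704 -0.24158569  0.14266347] [[-0.224  0.975  0.   ]
 [ 0.975  0.224 -0.   ]
 [-0.     0.    -1.   ]] 2.7
```

View pics/s1.png

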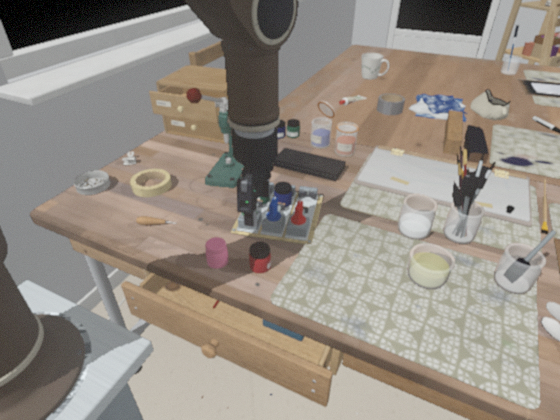

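View pics/t1.png

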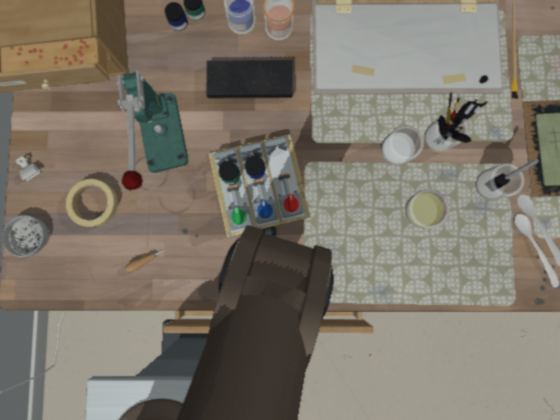

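The gripper is now above the red pot: fingers around (250,205) in the scene view, with the pot at (260,257) below. The top view is blocked by the arm. Descending next.

```bash
python3 - <<'E'
from h import *
print(proj(robot.get_obs()["tool_pos"],"scene"),proj((0.3852,-.2416,.051),"scene"))
E
python3 -m pendant '[1,0,0,0.03,0,0,0, 1,0,0,0.055,0,0,0, 1,0,0,0.055,0,0,0]'
python3 - <<'E'
from h import *
im=get_image("scene")[150:290,180:340]
cv2.imwrite("pics/s2.png",cv2.resize(im,None,fx=4,fy=4,interpolation=cv2.INTER_CUBIC))
E
```

```text
[257.26891031 210.1969463 ] [258.64598985 247.22089578]
time_s: 3.18
tool_pos: [0.3842, -0.2409, 0.0865]
orientation: [[-0.225, 0.974, -0.002], [0.974, 0.225, 0.001], [0.002, -0.002, -1.0]]
contact_force: [-0.2, 0.1, 0.2]
finger_gap: 0.0857
```

View pics/s2.png

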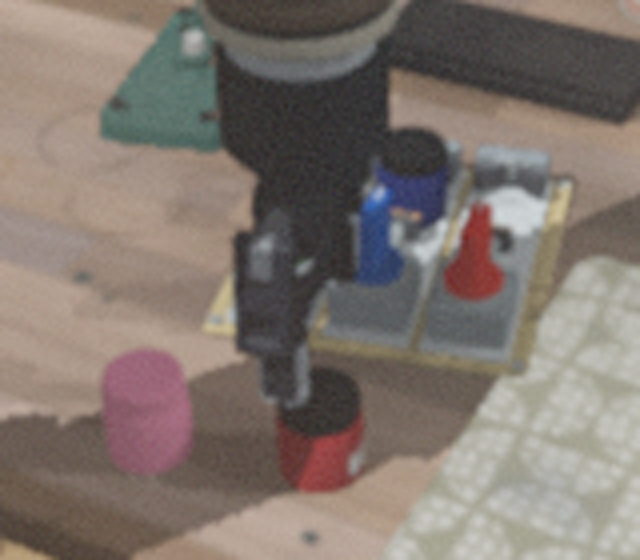

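The near finger is at about crop (285,385) and the lid at about (320,400). I'll check that against the projection.

Run:
```python
from h import *
o=robot.get_obs();R=o["orientation"];t=o["tool_pos"]
for p in [(0,-.043,-.002),(.011,-.043,-.002),(-.011,-.043,-.002),(0,-.057,-.002)]:
    print((proj(t+R@np.array(p),"scene")-[180,150])*4)
print((proj((.386,-.2415,.051),"scene")-[180,150])*4)
```

```text
[286.18680665 388.49715103]
[263.27646576 384.76054966]
[309.23490625 392.25622039]
[277.50591274 408.89439139]
[315.17440564 387.84319351]
```

Run:
```python
from h import *
print("scene lid",back((260.2,250.0),.051,"scene"), "top lid",back((277.3,266.2),.051,"top"))
# knob base flange red scene: ellipse centre in z_scene crop (543,297)/5+(190,160) at flange top z .045
print(back((190+543/5,160+297/5),.043,"scene"))
```

```text
scene lid [ 0.37946379 -0.24818426  0.051     ] top lid [ 0.38654466 -0.24219579  0.051     ]
[ 0.51119063 -0.27305991  0.043     ]
```

Run:
```python
from h import *
from scipy.optimize import least_squares
t=np.linspace(0,2*np.pi,72)
def bb(x,y,c):
    P=[proj((x+.022*np.cos(a),y+.022*np.sin(a),z),c) for z in (0,.051) for a in t];P=np.array(P);return np.r_[P.min(0),P.max(0)]
obs={"scene":np.array([248.5,241.5,270.5,274.5])+0,"top":np.array([266.5,255.5,287.5,276.5])}
for c in obs:
    r=least_squares(lambda p:bb(*p,c)-obs[c],[.386,-.242],diff_step=1e-3);print(c,r.x,r.fun)
```

```text
scene [ 0.3824468  -0.24474553] [-0.25304115 -0.36316121  0.26329492  0.30997686]Traceback (most recent call last):
  File "<stdin>", line 8, in <module>
    return func(*args, **kwargs)
    result = trf(vector_fun.fun, vector_fun.jac, x0, f0, J0, lb, ub, ftol, xtol,
                 gtol, max_nfev, x_scale, loss_function, tr_solver,
                 tr_options.copy(), verbose, callback=callback_wrapped)
    return trf_no_bounds(
        fun, jac, x0, f0, J0, ftol, xtol, gtol, max_nfev, x_scale,
        loss_function, tr_solver, tr_options, verbose, callback=callback)
    J = jac(x)
    self._update_jac()
    ~~~~~~~~~~~~~~~~^^
    self.J = self.jac_wrapped(xp_copy(self.x), f0=self.f)
             ~~~~~~~~~~~~~~~~^^^^^^^^^^^^^^^^^^^^^^^^^^^^
    J, dct = approx_derivative(
             ~~~~~~~~~~~~~~~~~^
        self.fun,
        ^^^^^^^^^
    ...<2 lines>...
        **self.finite_diff_options,
        ^^^^^^^^^^^^^^^^^^^^^^^^^^^
    )
    ^
    J, _nfev = _dense_difference(fun_wrapped, x0, f0, h,
               ~~~~~~~~~~~~~~~~~^^^^^^^^^^^^^^^^^^^^^^^^
                             use_one_sided, method,
                             ^^^^^^^^^^^^^^^^^^^^^^
                             mf)
                             ^^^
    df = [f_eval - f0 for f_eval in f_evals]
                                    ^^^^^^^
    f = np.atleast_1d(self.fun(x, *self.args, **self.kwargs))
                      ~~~~~~~~^^^^^^^^^^^^^^^^^^^^^^^^^^^^^^
    return np.atleast_1d(self.fun(x))
                         ~~~~~~~~^^^
    return self.f(x, *self.args, **self.kwargs)
           ~~~~~~^^^^^^^^^^^^^^^^^^^^^^^^^^^^^^
  File "<stdin>", line 8, in <lambda>
  File "<stdin>", line 5, in bb
  File "h.py", line 4, in proj
    k=get_calibration(c);q=k["attitude"].T@(np.array(P)-k["xyz"]);return np.array([k["fx"]*q[0]/q[2]+k["cx"],k["fy"]*q[1]/q[2]+k["cy"]])
ValueError: time passes only in moves, steps and waits
```

```bash
sed -i 's/^def proj/import functools\nget_calibration=functools.lru_cache(None)(get_calibration)\ndef proj/' h.py
python3 -m pendant '[1,-0.002,0,0.02,0,0,0, 1,-0.002,0,0.04,0,0,0, 1,-0.002,0,0.0495,0,0,0, 1,-0.002,0,0.0495,0,0,0, 0.45,-0.002,0,0.0495,0,0,0, 0.3,-0.002,0,0.0495,0,0,0,0.3,-0.002,0,0.0495,0,0,0, 0.3,-0.002,0,0.0495,0,0,0, 0.3,-0.002,0,0.0495,0,0,0, 0.3,-0.002,0,0.0495,0,0,0]' 25
```

```text
time_s: 4.47
tool_pos: [0.3859, -0.2435, 0.0385]
orientation: [[-0.225, 0.974, 0.001], [0.974, 0.225, -0.001], [-0.001, 0.001, -1.0]]
contact_force: [-0.5, 0.0, 6.5]
finger_gap: 0.0428
```

```bash
python3 -m pendant '[0.3,0,0,-0.01,0,0,0, 0.3,0,0,-0.04,0,0,0, 0.3,0,0,-0.08,0,0,0, 0.3,0,0,-0.117,0,0,0, 0.3,0,0,-0.117,0,0,0, 0.3,0,0,-0.117,0,0,0]' 25
python3 - <<'E'
from h import *
o=robot.get_obs();print(o["tool_pos"],o["finger_gap"],o["joint_pos"])
im=get_image("scene")[130:290,180:340]
cv2.imwrite("pics/s3.png",cv2.resize(im,None,fx=4,fy=3.7,interpolation=cv2.INTER_CUBIC))
E
```

```text
time_s: 5.22
tool_pos: [0.3849, -0.2431, 0.1546]
orientation: [[-0.225, 0.974, -0.0], [0.974, 0.225, -0.0], [0.0, -0.0, -1.0]]
contact_force: [-0.5, -0.7, -1.9]
finger_gap: 0.0425
[ 0.38493273 -0.24311484  0.15455054] 0.04247441931102667 [ 49.79173208  15.51710803 -27.42101619 118.38697573   9.53402511
  48.18612451  29.83187484]
```

View pics/s3.png

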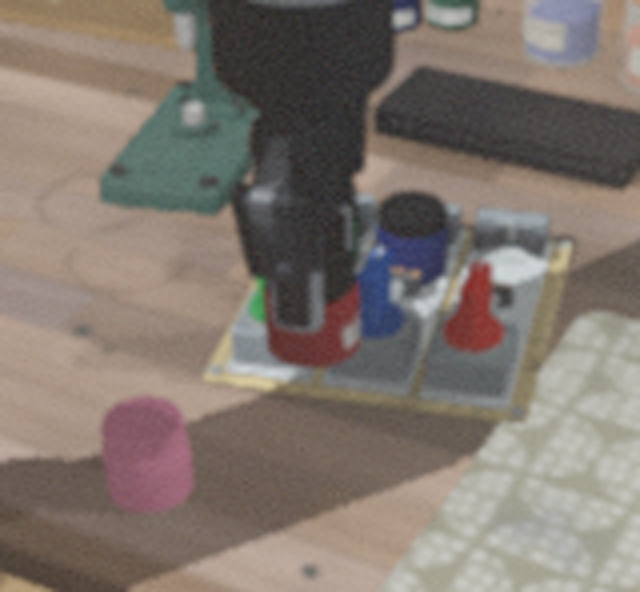

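The pot is lifted and held upright at crop (315,330). Next I'll zoom in on the bay for a precise fit.

Run:
```python
from h import *
for c,(u0,v0,w,h,s) in {"top":(245,130,70,100,6),"scene":(265,175,60,70,8)}.items():
    im=np.mean([get_image(c).astype(float) for _ in range(5)],0).astype(np.uint8)
    cv2.imwrite(f"pics/{c}_avg.png",im)
    cr=cv2.resize(im[v0:v0+h,u0:u0+w],None,fx=s,fy=s,interpolation=cv2.INTER_CUBIC)
    for i in range(0,w,10): cv2.putText(cr,str(u0+i),(i*s,10),0,.35,(0,255,255)); cv2.line(cr,(i*s,12),(i*s,18),(0,255,255))
    for i in range(0,h,10): cv2.putText(cr,str(v0+i),(0,i*s+4),0,.35,(0,255,255))
    cv2.imwrite(f"pics/zz_{c}.png",cr)
```

```text
(no output)
```

View pics/zz_top.png

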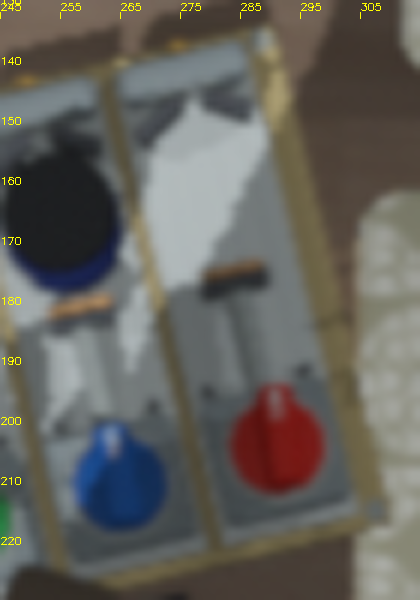

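View pics/zz_scene.png

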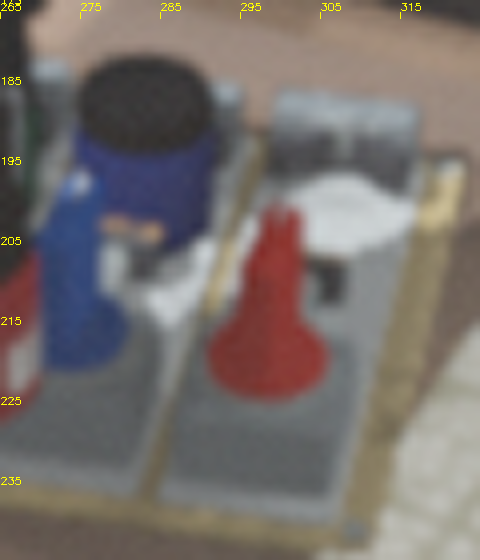

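Run:
```python
from h import *
t=np.linspace(0,2*np.pi,60)
def fl(O,c,z=.038):
    P=np.array([proj((O[0]+.017*np.cos(a),O[1]+.017*np.sin(a),zz),c) for zz in(.038,.045) for a in t]);return P[:,0].min(),P[:,0].max(),P[:,1].max()
from scipy.optimize import least_squares
obs={"top":(245+231/6-.5,245+324/6-.5,130+494/6-.5),"scene":(265+207/8-.5,265+329/8-.5,175+398/8-.5)}
for c in obs:
    r=least_squares(lambda p:np.array(fl(p,c))-obs[c],[.512,-.268],diff_step=1e-3);print(c,"knob axis",r.x,r.fun)
print("top jaw face",back((245+235/6-.5,130+263/6-.5),.031,"top"))
print("top mark",back((245+276/6-.5,130+402/6-.5),.083,"top"))
# end block top corners in scene: (275,97) left far-top,(420,110) right; top: far edge
print("scene block top near L/R",back((265+272/8-.5,175+118/8-.5),.034,"scene"),back((265+418/8-.5,175+133/8-.5),.034,"scene"))
# red base front bottom corners (scene) (163,485),(333,520), z .006
print("scene front corners",back((265+160/8-.5,175+487/8-.5),.006,"scene"),back((265+330/8-.5,175+522/8-.5),.006,"scene"))
print("top front corners",back((245+213/6-.5,130+547/6-.5),.006,"top"),back((245+360/6-.5,130+512/6-.5),.006,"top"))
print("top block far corners z.034",back((245+115/6-.5,130+68/6-.5),.034,"top"),back((245+248/6-.5,130+40/6-.5),.034,"top"))
for l,c in [("red_seat","top"),("red_seat","scene"),("red_bay","top"),("red_bay","scene"),("red_grip","top"),("red_grip","scene"),("red_jaw","top"),("red_jaw","scene")]:
    print(l,c,[(round(d["conf"],2),[round(float(v),4) for v in d["point"]]) for d in finder.pinpoint(l,c)])
# held pot
for d in finder.cut_out("red_pot","scene"):
    ys,xs=np.nonzero(d["mask"]);print(d["conf"],xs.min(),xs.max(),ys.min(),ys.max())
o=robot.get_obs();T=o["tool_pos"];P=np.array([proj((T[0]+.022*np.cos(a),T[1]+.022*np.sin(a),T[2]-.038),"scene") for a in t]);print(P.min(0),P.max(0))
```

```text
top knob axis [ 0.5154603  -0.27036979] [-0.46267786  0.45866203 -0.001983  ]
scene knob axis [ 0.51633364 -0.26934201] [-0.10834612  0.10762895 -0.00542971]
top jaw face [ 0.58135134 -0.25606714  0.031     ]
top mark [ 0.52487583 -0.26874502  0.083     ]
scene block top near L/R [ 0.63248653 -0.2198886   0.034     ] [ 0.64474957 -0.26367001  0.034     ]
scene front corners [ 0.48793754 -0.25020027  0.006     ] [ 0.49534659 -0.29849276  0.006     ]
top front corners [ 0.48238489 -0.24815064  0.006     ] [ 0.49492975 -0.30110235  0.006     ]
top block far corners z.034 [ 0.65140774 -0.21352026  0.034     ] [ 0.66144666 -0.26094157  0.034     ]
red_seat top [(0.82, [0.606, -0.2477, 0.0049]), (0.38, [0.5951, -0.1939, 0.0084])]
red_seat scene [(0.91, [0.6101, -0.2496, 0.0132])]
red_bay top [(0.56, [0.5165, -0.2719, 0.0066])]
red_bay scene []
red_grip top [(0.59, [0.5147, -0.2677, 0.0673])]
red_grip scene [(0.64, [0.5161, -0.2686, 0.0669])]
red_jaw top []
red_jaw scene []
0.89 206 227 238 268
0.6 248 269 196 228
[246.79044523 214.32473266] [270.15028425 228.92669891]
```

```bash
python3 -m pendant '[0.3,-0.007,0.03,0,0,0,0, 0.3,-0.02,0.08,0,0,0,0, 0.3,-0.033,0.13,0,0,0,0, 0.3,-0.046,0.18,0,0,0,0, 0.3,-0.053,0.205,0,0,0,0, 0.3,-0.055,0.215,0,0,0,0, 0.3,-0.055,0.215,0.02,0,0,0, 0.3,-0.055,0.215,0.03,0,0,0, 0.3,-0.055,0.215,0.04,0,0,0, 0.3,-0.055,0.215,0.04,0,0,0, 0.3,-0.055,0.215,0.04,0,0,0]'
python3 - <<'E'
from h import *
o=robot.get_obs();print(o["tool_pos"],o["finger_gap"],o["joint_pos"])
for c,(u0,v0,w,h,s) in {"top":(215,100,120,130,4.5),"scene":(230,120,120,120,5)}.items():
    im=get_image(c)
    cv2.imwrite(f"pics/p4_{c}.png",cv2.resize(im[v0:v0+h,u0:u0+w],None,fx=s,fy=s,interpolation=cv2.INTER_CUBIC))
T=o["tool_pos"];t=np.linspace(0,6.28,60)
for z in(0,.051):
  P=np.array([proj((T[0]+.022*np.cos(a),T[1]+.022*np.sin(a),T[2]-.038+z),"scene") for a in t]);print(z,(P.min(0)-[230,120])*5,(P.max(0)-[230,120])*5)
E
```

```text
time_s: 7.6
tool_pos: [0.6074, -0.2486, 0.1152]
orientation: [[-0.225, 0.974, 0.001], [0.974, 0.225, -0.0], [-0.0, 0.0, -1.0]]
contact_force: [-0.6, -1.2, -0.3]
finger_gap: 0.0424
[ 0.60743207 -0.24856947  0.11520033] 0.042448781928790674 [ 34.61337549  35.85344302 -24.44008938  92.53454197  17.14575569
  55.31736167  17.43941911]
0 [333.11367491 286.64863638] [426.95713291 337.53811139]
0.051 [336.40024185 193.25621607] [433.46064177 242.08512533]
```

View pics/p4_scene.png

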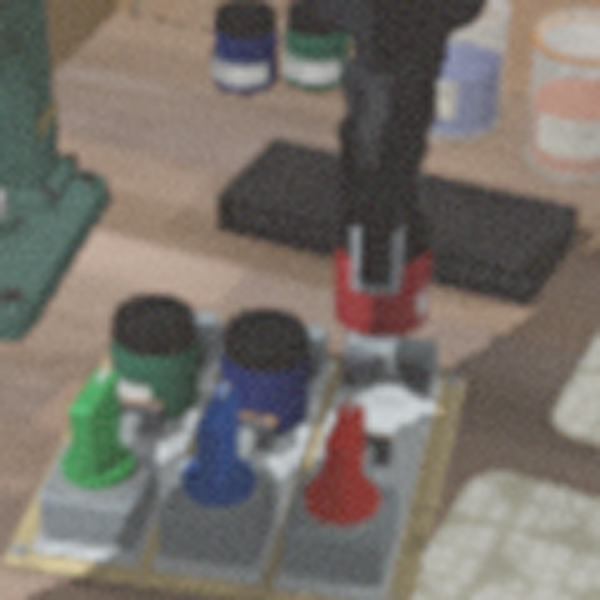

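View pics/p4_top.png

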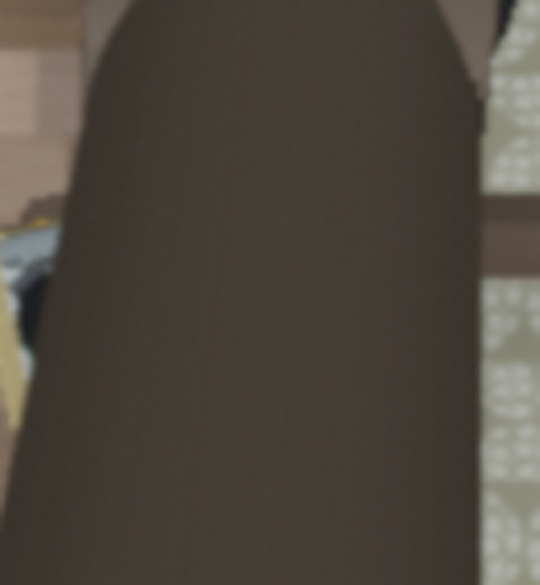

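The pot hangs over the red bay at scene crop (382,290), and its outline matches the projection. The top view is covered by the arm. Lowering now.

```bash
python3 -m pendant '[0.3,0,0,0.02,0,0,0, 0.3,0,0,0.035,0,0,0, 0.3,0,0,0.05,0,0,0, 0.3,0,0,0.058,0,0,0, 0.3,0,0,0.062,0,0,0, 0.3,0,0,0.062,0,0,0, 0.3,0,0,0.062,0,0,0]'
python3 - <<'E'
from h import *
o=robot.get_obs();print(o["tool_pos"],o["contact_force"],o["wrist_torque"])
c,(u0,v0,w,h,s)="scene",(255,160,75,85,7)
im=get_image(c)
cv2.imwrite(f"pics/p5_{c}.png",cv2.resize(im[v0:v0+h,u0:u0+w],None,fx=s,fy=s,interpolation=cv2.INTER_CUBIC))
T=o["tool_pos"];t=np.linspace(0,6.28,60)
for z in(0,.051):
  P=np.array([proj((T[0]+.022*np.cos(a),T[1]+.022*np.sin(a),T[2]-.038+z),"scene") for a in t]);print(z,(P.min(0)-[u0,v0])*s,(P.max(0)-[u0,v0])*s)
E
```

```text
time_s: 8.57
tool_pos: [0.6077, -0.2485, 0.0533]
orientation: [[-0.225, 0.974, 0.001], [0.974, 0.225, -0.0], [-0.001, 0.001, -1.0]]
contact_force: [-0.7, -0.1, -0.6]
finger_gap: 0.0425
[ 0.60771637 -0.24848897  0.05332366] [-0.67676491 -0.07922055 -0.58307651] [-0.01338052 -0.02755317 -0.00631419]
0 [286.28976324 268.52393699] [412.56075403 342.56463063]
0.051 [290.5405872  147.64763377] [420.96624241 219.40366039]
```

View pics/p5_scene.png

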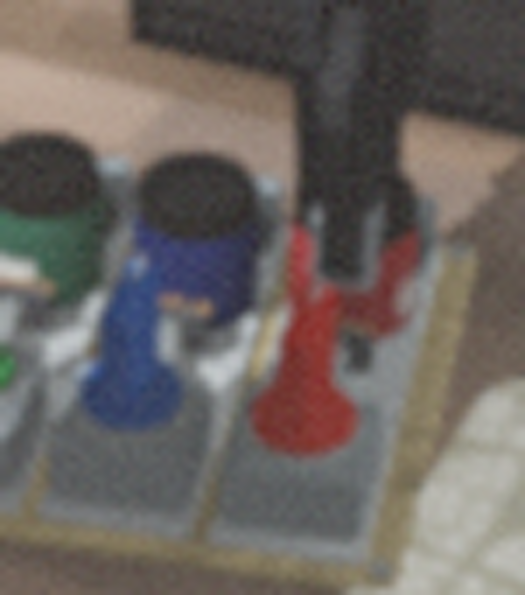

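The pot hangs between the jaw and the end block at crop (350,270), and no contact force has registered.

```bash
python3 -m pendant '[0.3,0,0,0.002,0,0,0, 0.3,0,0,0.004,0,0,0, 0.3,0,0,0.0045,0,0,0, 0.3,0,0,0.0045,0,0,0, 0.3,0,0,0.0045,0,0,0]'
```

```text
time_s: 9.25
tool_pos: [0.6074, -0.2484, 0.0487]
orientation: [[-0.225, 0.974, 0.0], [0.974, 0.225, -0.0], [-0.0, 0.0, -1.0]]
contact_force: [-2.7, 0.0, 4.8]
finger_gap: 0.0424
```

```bash
python3 -m pendant '[0.48,0,0,0,0,0,0, 0.5,0,0,0,0,0,0, 0.55,0,0,0,0,0,0, 0.65,0,0,0,0,0,0, 0.75,0,0,0,0,0,0, 0.75,0,0,0,0,0,0]'
python3 -m pendant '[0.75,0,0,-0.02,0,0,0, 0.75,0,0,-0.06,0,0,0, 0.75,0,0,-0.1,0,0,0, 0.75,0,0,-0.1,0,0,0]'
python3 - <<'E'
from h import *
o=robot.get_obs();print(o["tool_pos"],o["contact_force"],o["wrist_torque"])
c,(u0,v0,w,h,s)="scene",(255,160,75,85,7)
im=get_image(c)
cv2.imwrite(f"pics/p6_{c}.png",cv2.resize(im[v0:v0+h,u0:u0+w],None,fx=s,fy=s,interpolation=cv2.INTER_CUBIC))
for d in finder.cut_out("red_pot","scene"):
    ys,xs=np.nonzero(d["mask"]);print(d["conf"],xs.min(),xs.max(),ys.min(),ys.max())
print(finder.pinpoint("red_pot","scene"))
T=o["tool_pos"];t=np.linspace(0,6.28,60)
for z in(0.01,.061):
  P=np.array([proj((.6074+.022*np.cos(a),-.2484+.022*np.sin(a),z),"scene") for a in t]);print(z,P.min(0),P.max(0))
E
```

```text
time_s: 10.0
tool_pos: [0.6073, -0.2484, 0.0482]
orientation: [[-0.225, 0.974, -0.0], [0.974, 0.225, 0.0], [0.0, -0.0, -1.0]]
contact_force: [-1.1, -0.0, 0.5]
finger_gap: 0.064
time_s: 10.5
tool_pos: [0.6099, -0.2489, 0.1538]
orientation: [[-0.225, 0.974, 0.008], [0.974, 0.225, -0.003], [-0.004, 0.007, -1.0]]
contact_force: [0.3, 0.1, -0.0]
finger_gap: 0.0637
[ 0.60985119 -0.24889544  0.15377905] [ 0.33455252  0.11249022 -0.04180518] [-0.00499148  0.01223839  0.07136118]
0.87 206 227 238 268
0.85 296 314 185 209
[{'point': [0.3559, -0.1582, -0.0005], 'conf': 0.74}, {'point': [0.6051, -0.2464, 0.0122], 'conf': 0.57}]
0.01 [295.75163915 200.15808242] [313.73410719 210.77020421]
0.061 [296.35215633 183.00192037] [314.92439195 193.29428102]
```

View pics/p6_scene.png

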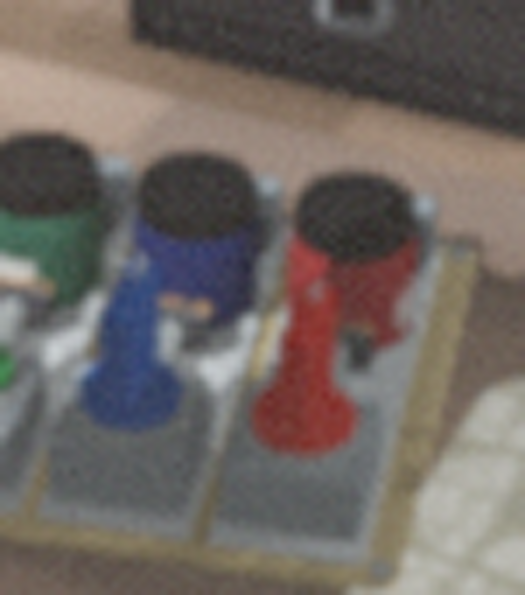

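The red pot stands upright in the red bay at crop (355,240), let go and clear. Moving to the red knob with a 90° clockwise turn and a narrowed opening.

```bash
python3 -m pendant '[0.6,0,-0.02,0,0,0,0.17, 0.36,0,-0.05,0,0,0,0.34, 0.36,0,-0.08,0,0,0,0.51, 0.36,0,-0.09,0,0,0,0.68, 0.36,0,-0.0946,0,0,0,0.85, 0.36,0,-0.0946,0,0,0,1.02, 0.36,0,-0.0946,0,0,0,1.19, 0.36,0,-0.0946,0,0,0,1.36, 0.36,0,-0.0946,0,0,0,1.5, 0.36,0,-0.0946,0,0,0,1.571, 0.36,0,-0.0946,0.01,0,0,1.571, 0.36,0,-0.0946,0.02,0,0,1.571, 0.36,0,-0.0946,0.02,0,0,1.571]'
python3 - <<'E'
from h import *
o=robot.get_obs();print(o["tool_pos"],o["contact_force"],o["wrist_torque"],o["joint_pos"])
c,(u0,v0,w,h,s)="scene",(245,140,85,105,5.7)
im=get_image(c)
cv2.imwrite(f"pics/p7_{c}.png",cv2.resize(im[v0:v0+h,u0:u0+w],None,fx=s,fy=s,interpolation=cv2.INTER_CUBIC))
R=o["orientation"];T=o["tool_pos"]
for y in (-.0153,.0153):
  for x in(-.011,.011): print((proj(T+R@np.array([x,y,.009]),"scene")-[u0,v0])*s)
E
```

```text
time_s: 12.28
tool_pos: [0.5142, -0.2693, 0.1266]
orientation: [[0.974, 0.226, -0.003], [0.226, -0.974, 0.001], [-0.002, -0.002, -1.0]]
contact_force: [-0.3, 0.5, 0.9]
finger_gap: 0.0303
[ 0.5142124  -0.26926644  0.12661503] [-0.28024861  0.45532699  0.89701848] [ 0.02005378 -0.02319121  0.03759148] [ 26.85574996  26.55508571  -5.27689798 104.18051243   3.08121434
  49.57002957 -56.82471688]
[259.06120569 296.92068177]
[270.93644377 264.64179119]
[341.80418497 307.86064225]
[352.02192609 275.1184325 ]
```

View pics/p7_scene.png

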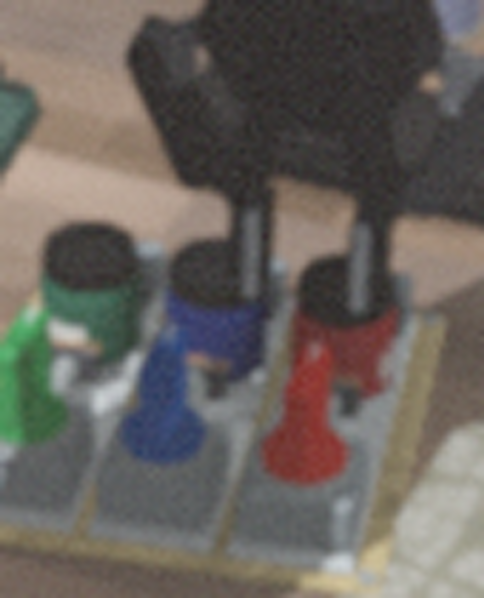

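Fingers straddle the knob line, with tips at crop (250,300) and (360,310). The red bar's top is at (315,350). I'll descend and check again.

```bash
python3 -m pendant '[0.36,0,0,0.015,0,0,0, 0.36,0,0,0.028,0,0,0, 0.36,0,0,0.028,0,0,0, 0.36,0,0,0.028,0,0,0]'
python3 - <<'E'
from h import *
o=robot.get_obs();print(o["tool_pos"],o["contact_force"],o["wrist_torque"])
for c,(u0,v0,w,h,s) in {"scene":(265,160,60,70,8),"top":(220,130,120,110,5)}.items():
    im=np.mean([get_image(c).astype(float) for _ in range(3)],0).astype(np.uint8)
    cv2.imwrite(f"pics/p8_{c}.png",cv2.resize(im[v0:v0+h,u0:u0+w],None,fx=s,fy=s,interpolation=cv2.INTER_CUBIC))
u0,v0,s=265,160,8
for x in (.017,0,-.017): print("bar",(proj(bay((.515,-.2695),np.radians(13),(x,0,.077)),"scene")-[u0,v0])*s)
E
```

```text
time_s: 12.82
tool_pos: [0.5152, -0.2697, 0.1002]
orientation: [[0.974, 0.225, -0.0], [0.225, -0.974, 0.0], [-0.0, -0.0, -1.0]]
contact_force: [0.7, -0.7, 1.4]
finger_gap: 0.0309
[ 0.51523857 -0.26972057  0.10023797] [ 0.69748159 -0.71128235  1.40354696] [-0.00258724 -0.00621199  0.02165533]
bar [278.75470268 311.25947856]
bar [267.16331032 346.85602625]
bar [255.19614394 383.60655586]
```

View pics/p8_scene.png

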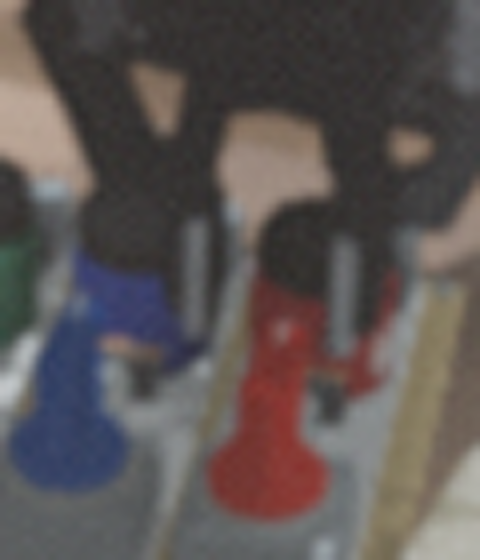

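View pics/p8_top.png

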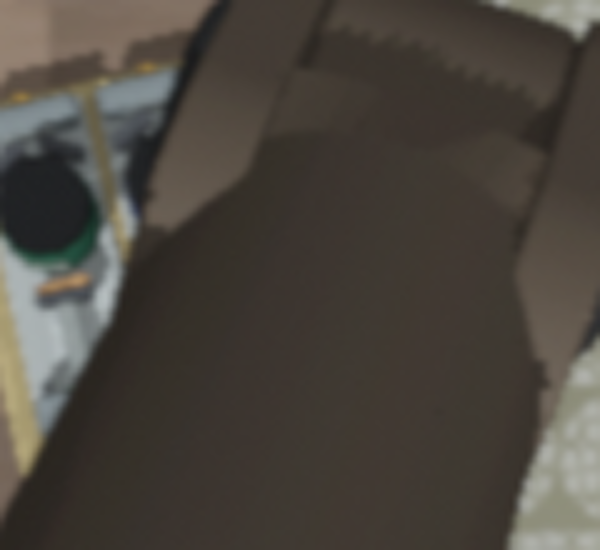

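Inner pad faces are at crop x≈195 and x≈343, so their centre is about 269. The red bar sits at about 273–280, between the pads, within about 2 mm of centre. The blue bar at (70,330) is well clear. Continuing down.

```bash
python3 -m pendant '[0.36,0,0,0.012,0,0,0, 0.36,0,0,0.024,0,0,0, 0.36,0,0,0.033,0,0,0, 0.36,0,0,0.038,0,0,0, 0.36,0,0,0.038,0,0,0, 0.36,0,0,0.038,0,0,0]' 20
python3 -m pendant '[0.28,0,0,0,0,0,0, 0.24,0,0,0,0,0,0, 0.2,0,0,0,0,0,0, 0.18,0,0,0,0,0,0, 0.18,0,0,0,0,0,0]' 20
python3 - <<'E'
from h import *
o=robot.get_obs();print(o["contact_force"],o["wrist_torque"],o["finger_gap"])
E
```

```text
time_s: 13.88
tool_pos: [0.5154, -0.2698, 0.0625]
orientation: [[0.974, 0.225, 0.0], [0.225, -0.974, -0.0], [0.0, 0.0, -1.0]]
contact_force: [-0.4, -0.3, 0.5]
finger_gap: 0.0311
time_s: 14.5
tool_pos: [0.5152, -0.2697, 0.0623]
orientation: [[0.974, 0.225, 0.0], [0.225, -0.974, -0.0], [0.0, 0.0, -1.0]]
contact_force: [0.0, 0.5, 0.0]
finger_gap: 0.0151
[0.02966712 0.46024193 0.00369352] [-0.00214667 -0.02999389 -0.00861463] 0.015141265529897509
```

```bash
python3 -m pendant '[0.15,0,0,0,0,0,0, 0.12,0,0,0,0,0,0, 0.1,0,0,0,0,0,0, 0.1,0,0,0,0,0,0, 0.1,0,0,0,0,0,0]' 20
python3 - <<'E'
from h import *
o=robot.get_obs();print(o["contact_force"],o["wrist_torque"],o["finger_gap"])
E
```

```text
time_s: 15.12
tool_pos: [0.5152, -0.2698, 0.0624]
orientation: [[0.974, 0.225, 0.0], [0.225, -0.974, -0.0], [0.0, 0.0, -1.0]]
contact_force: [0.6, -1.4, 0.7]
finger_gap: 0.0128
[ 0.60114839 -1.43816739  0.72229475] [-0.25559966 -0.01107949 -0.23352342] 0.012820910014022524
```

```bash
cat > rd.py <<'E'
from plant import robot
import numpy as np
o=robot.get_obs();R=o["orientation"]
print("yaw",round(np.degrees(np.arctan2(R[1,0],R[0,0])),2),"turned rad",round(np.radians(13)-np.arctan2(R[1,0],R[0,0]),4),"F",o["contact_force"].round(1),"M",o["wrist_torque"].round(3),"gap",round(o["finger_gap"],4),"q7",round(o["joint_pos"][6],1),"t",o["time_s"],"qv7",round(o["qvel"][6],2))
E
python3 -m pendant '[0.08,0,0,0,0,0,0, 0.08,0,0,0,0,0,0]' 60 >/dev/null; python3 rd.py
python3 -m pendant '[0.08,0,0,0,0,0,0.05, 0.08,0,0,0,0,0,0.1]' >/dev/null; python3 rd.py
python3 -m pendant '[0.08,0,0,0,0,0,0.05, 0.08,0,0,0,0,0,0.1]' >/dev/null; python3 rd.py
python3 -m pendant '[0.08,0,0,0,0,0,0.05, 0.08,0,0,0,0,0,0.1]' >/dev/null; python3 rd.py
```

```text
yaw 13.01 turned rad -0.0001 F [ 1.1 -1.8  0.5] M [-0.328 -0.297 -0.155] gap 0.0112 q7 -57.5 t 15.375 qv7 0.04
yaw 7.24 turned rad 0.1006 F [ 1.3 -2.2  0.7] M [-0.501 -0.269  0.326] gap 0.011 q7 -62.3 t 15.625 qv7 -18.74
yaw 1.51 turned rad 0.2006 F [ 1.1 -2.4  0.7] M [-0.518 -0.278  0.307] gap 0.0111 q7 -67.0 t 15.875 qv7 -18.78
yaw -4.23 turned rad 0.3007 F [ 1.3 -2.6  0.5] M [-0.597 -0.26   0.298] gap 0.0109 q7 -71.7 t 16.125 qv7 -18.71
```

```bash
for i in 1; do python3 -m pendant '[0.08,0,0,0,0,0,0.05, 0.08,0,0,0,0,0,0.1]' >/dev/null; python3 rd.py; done
python3 -m pendant '[0.08,0,0,0,0,0,0.05, 0.08,0,0,0,0,0,0.1]' >/dev/null; python3 rd.py
python3 -m pendant '[0.08,0,0,0,0,0,0.02, 0.08,0,0,0,0,0,0.04]' >/dev/null; python3 rd.py
python3 -m pendant '[0.08,0,0,0,0,0,0.02, 0.08,0,0,0,0,0,0.04]' >/dev/null; python3 rd.py
```

```text
yaw -9.96 turned rad 0.4007 F [ 1.  -2.4  0.3] M [-0.666 -0.23   0.304] gap 0.0112 q7 -76.4 t 16.375 qv7 -18.73
yaw -15.69 turned rad 0.5008 F [ 1.  -2.6  0.4] M [-0.728 -0.274  0.245] gap 0.0112 q7 -81.1 t 16.625 qv7 -18.58
yaw -17.96 turned rad 0.5404 F [ 2.8 -4.6 -0.7] M [-1.038 -0.391  0.293] gap 0.011 q7 -83.0 t 16.875 qv7 -7.68
yaw -20.28 turned rad 0.5809 F [ 1.7 -5.  -0.5] M [-1.133 -0.442  0.309] gap 0.0109 q7 -84.8 t 17.125 qv7 -7.46
```

```bash
python3 - <<'E'
from h import *
c,(u0,v0,w,h,s)="scene",(245,140,85,100,6)
im=np.mean([get_image(c).astype(float) for _ in range(2)],0).astype(np.uint8)
cv2.imwrite(f"pics/p9_{c}.png",cv2.resize(im[v0:v0+h,u0:u0+w],None,fx=s,fy=s,interpolation=cv2.INTER_CUBIC))
E
python3 rd.py
```

```text
yaw -20.29 turned rad 0.5809 F [ 1.5 -4.8 -0.2] M [-1.076 -0.392  0.225] gap 0.0111 q7 -84.8 t 17.225 qv7 0.53
```

View pics/p9_scene.png

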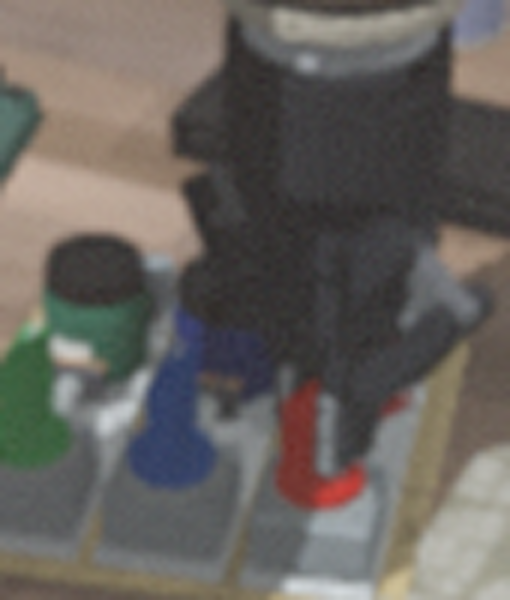

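No contact shows apart from the red knob at crop (320,440), and blue at (170,430) is clear. Continuing in small steps.

```bash
python3 -m pendant '[0.08,0,0,0,0,0,0.02, 0.08,0,0,0,0,0,0.04]' >/dev/null; python3 rd.py
python3 -m pendant '[0.08,0,0,0,0,0,0.02, 0.08,0,0,0,0,0,0.04]' >/dev/null; python3 rd.py
python3 -m pendant '[0.08,0,0,0,0,0,0.02, 0.08,0,0,0,0,0,0.04]' >/dev/null; python3 rd.py
```

```text
yaw -22.58 turned rad 0.621 F [ 1.4 -5.1  1.3] M [-1.111 -0.402  0.265] gap 0.0113 q7 -86.7 t 17.475 qv7 -7.35
yaw -24.87 turned rad 0.6609 F [ 1.8 -5.1 -0.7] M [-1.092 -0.379  0.33 ] gap 0.0112 q7 -88.6 t 17.725 qv7 -7.58
yaw -27.16 turned rad 0.701 F [ 1.7 -4.7  0.1] M [-1.229 -0.431  0.254] gap 0.0108 q7 -90.5 t 17.975 qv7 -7.47
```

```bash
python3 -m pendant '[0.08,0,0,0,0,0,0.02, 0.08,0,0,0,0,0,0.04]' >/dev/null; python3 rd.py
python3 -m pendant '[0.08,0,0,0,0,0,0.02, 0.08,0,0,0,0,0,0.04]' >/dev/null; python3 rd.py
python3 -m pendant '[0.08,0,0,0,0,0,0.02, 0.08,0,0,0,0,0,0.04]' >/dev/null; python3 rd.py
```

```text
yaw -29.46 turned rad 0.741 F [ 2.  -5.5 -1. ] M [-1.193 -0.38   0.235] gap 0.0113 q7 -92.3 t 18.225 qv7 -7.52
yaw -31.76 turned rad 0.7811 F [ 2.  -5.7 -0.8] M [-1.253 -0.325  0.264] gap 0.011 q7 -94.2 t 18.475 qv7 -7.48
yaw -34.04 turned rad 0.8211 F [ 1.1 -5.6 -1. ] M [-1.202 -0.361  0.306] gap 0.0111 q7 -96.1 t 18.725 qv7 -7.32
```

```bash
cat > rp.py <<'E'
from plant import robot,get_image
import numpy as np
m=[]
for _ in range(4):
    get_image("scene"); m.append(robot.get_obs()["wrist_torque"][2])
print("paused Mz mean",np.mean(m).round(3),"sd",np.std(m).round(3))
E
python3 rp.py
```

```text
paused Mz mean 0.161 sd 0.045
```

```bash
python3 -m pendant '[0.08,0,0,0,0,0,0.02, 0.08,0,0,0,0,0,0.04]' >/dev/null; python3 rd.py
python3 -m pendant '[0.08,0,0,0,0,0,0.02, 0.08,0,0,0,0,0,0.04]' >/dev/null; python3 rd.py
python3 -m pendant '[0.08,0,0,0,0,0,0.02, 0.08,0,0,0,0,0,0.04]' >/dev/null; python3 rd.py; python3 rp.py
```

```text
yaw -36.34 turned rad 0.8611 F [ 1.9 -6.2 -0.4] M [-1.267 -0.339  0.29 ] gap 0.0111 q7 -97.9 t 19.175 qv7 -7.38
yaw -38.64 turned rad 0.9012 F [ 2.2 -5.5  0.5] M [-1.287 -0.279  0.265] gap 0.0109 q7 -99.8 t 19.425 qv7 -7.45
yaw -40.92 turned rad 0.9412 F [ 1.2 -5.9 -0.6] M [-1.292 -0.242  0.326] gap 0.0111 q7 -101.7 t 19.675 qv7 -7.39
paused Mz mean 0.155 sd 0.026
```

```bash
python3 -m pendant '[0.08,0,0,0,0,0,0.02, 0.08,0,0,0,0,0,0.04]' >/dev/null; python3 rd.py
python3 -m pendant '[0.08,0,0,0,0,0,0.02, 0.08,0,0,0,0,0,0.04]' >/dev/null; python3 rd.py
python3 -m pendant '[0.08,0,0,0,0,0,0.02, 0.08,0,0,0,0,0,0.04]' >/dev/null; python3 rd.py; python3 rp.py
```

```text
yaw -43.22 turned rad 0.9812 F [ 1.4 -5.3 -0.1] M [-1.308 -0.281  0.304] gap 0.0109 q7 -103.5 t 20.125 qv7 -7.45
yaw -45.52 turned rad 1.0213 F [ 1.4 -6.3  0.3] M [-1.316 -0.182  0.242] gap 0.0113 q7 -105.4 t 20.375 qv7 -7.38
yaw -47.81 turned rad 1.0613 F [ 1.9 -6.4  0.3] M [-1.263 -0.227  0.254] gap 0.0111 q7 -107.3 t 20.625 qv7 -7.38
paused Mz mean 0.13 sd 0.04
```

```bash
python3 -m pendant '[0.08,0,0,0,0,0,0.02, 0.08,0,0,0,0,0,0.04]' >/dev/null; python3 rd.py
python3 -m pendant '[0.08,0,0,0,0,0,0.02, 0.08,0,0,0,0,0,0.04]' >/dev/null; python3 rd.py
python3 -m pendant '[0.08,0,0,0,0,0,0.02, 0.08,0,0,0,0,0,0.04]' >/dev/null; python3 rd.py; python3 rp.py
```

```text
yaw -50.1 turned rad 1.1013 F [ 0.1 -5.6 -0.1] M [-1.357 -0.162  0.269] gap 0.0109 q7 -109.1 t 21.075 qv7 -7.47
yaw -52.39 turned rad 1.1413 F [ 1.8 -5.3 -0.2] M [-1.306 -0.147  0.263] gap 0.0113 q7 -111.0 t 21.325 qv7 -7.38
yaw -54.69 turned rad 1.1814 F [ 0.2 -5.7  0.4] M [-1.353 -0.145  0.291] gap 0.011 q7 -112.8 t 21.575 qv7 -7.36
paused Mz mean 0.207 sd 0.031
```

```bash
python3 -m pendant '[0.08,0,0,0,0,0,0.02, 0.08,0,0,0,0,0,0.04]' >/dev/null; python3 rd.py; python3 rp.py
python3 -m pendant '[0.08,0,0,0,0,0,0.02, 0.08,0,0,0,0,0,0.04]' >/dev/null; python3 rd.py; python3 rp.py
```

```text
yaw -56.98 turned rad 1.2214 F [ 0.8 -6.1  0.5] M [-1.427 -0.145  0.296] gap 0.0111 q7 -114.7 t 22.025 qv7 -7.38
paused Mz mean 0.212 sd 0.038
yaw -59.27 turned rad 1.2613 F [-0.2 -6.2  0.8] M [-1.337 -0.126  0.372] gap 0.0109 q7 -116.5 t 22.475 qv7 -7.43
paused Mz mean 0.255 sd 0.044
```

```bash
python3 -m pendant '[0.08,0,0,0,0,0,0.02, 0.08,0,0,0,0,0,0.04]' >/dev/null; python3 rd.py; python3 rp.py; python3 rp.py
```

```text
yaw -61.55 turned rad 1.3012 F [ 0.8 -6.2  1.5] M [-1.364 -0.097  0.462] gap 0.0113 q7 -118.4 t 22.925 qv7 -7.31
paused Mz mean 0.259 sd 0.018
paused Mz mean 0.262 sd 0.021
```

```bash
python3 -m pendant '[0.08,0,0,0,0,0,0.01, 0.08,0,0,0,0,0,0.02]' >/dev/null; python3 rd.py; python3 rp.py; python3 rp.py
```

```text
yaw -62.68 turned rad 1.3208 F [ 0.7 -5.8  0.3] M [-1.431 -0.082  0.474] gap 0.0112 q7 -119.3 t 23.575 qv7 -3.71
paused Mz mean 0.355 sd 0.006
paused Mz mean 0.338 sd 0.019
```

Mz has climbed about 0.20 N m above baseline, both moving and paused, which is roughly 16 N. I'll stop here and release.

```bash
python3 -m pendant '[0.12,0,0,0,0,0,0, 0.15,0,0,0,0,0,0, 0.2,0,0,0,0,0,0, 0.3,0,0,0,0,0,0, 0.32,0,0,0,0,0,0, 0.32,0,0,0,0,0,0]' 20; python3 rd.py
python3 -m pendant '[0.32,0,0,-0.01,0,0,0, 0.32,0,0,-0.03,0,0,0, 0.32,0,0,-0.06,0,0,0, 0.32,0,0,-0.1,0,0,0, 0.32,0,0,-0.14,0,0,0, 0.32,0,0,-0.14,0,0,0, 0.32,0,0,-0.14,0,0,0]'; python3 rd.py
python3 - <<'E'
from h import *
c,(u0,v0,w,h,s)="scene",(235,155,100,90,6)
im=np.mean([get_image(c).astype(float) for _ in range(2)],0).astype(np.uint8)
cv2.imwrite(f"pics/p10.png",cv2.resize(im[v0:v0+h,u0:u0+w],None,fx=s,fy=s,interpolation=cv2.INTER_CUBIC))
for l in("red_pot","blue_pot","green_pot"):print(l,[(round(d["conf"],2),[round(float(v),4) for v in d["point"]]) for d in finder.pinpoint(l,c)])
E
```

```text
time_s: 24.72
tool_pos: [0.5152, -0.2695, 0.0623]
orientation: [[0.46, -0.888, -0.0], [-0.888, -0.46, 0.0], [-0.0, -0.0, -1.0]]
contact_force: [-0.4, 0.4, -0.5]
finger_gap: 0.0273
yaw -62.63 turned rad 1.32 F [-0.4  0.4 -0.5] M [ 0.032  0.014 -0.016] gap 0.0273 q7 -119.3 t 24.725 qv7 -0.06
time_s: 25.6
tool_pos: [0.515, -0.2695, 0.2024]
orientation: [[0.46, -0.888, 0.0], [-0.888, -0.46, 0.0], [-0.0, -0.0, -1.0]]
contact_force: [-0.4, -0.2, 0.7]
finger_gap: 0.0275
yaw -62.63 turned rad 1.32 F [-0.4 -0.2  0.7] M [-0.026  0.01   0.012] gap 0.0275 q7 -122.6 t 25.6 qv7 0.01
red_pot [(0.72, [0.3584, -0.1558, -0.0028]), (0.6, [0.6152, -0.2464, 0.0107])]
blue_pot [(0.6, [0.5958, -0.1927, 0.0106])]
green_pot [(0.64, [0.5827, -0.1403, 0.0081])]
```

View pics/p10.png

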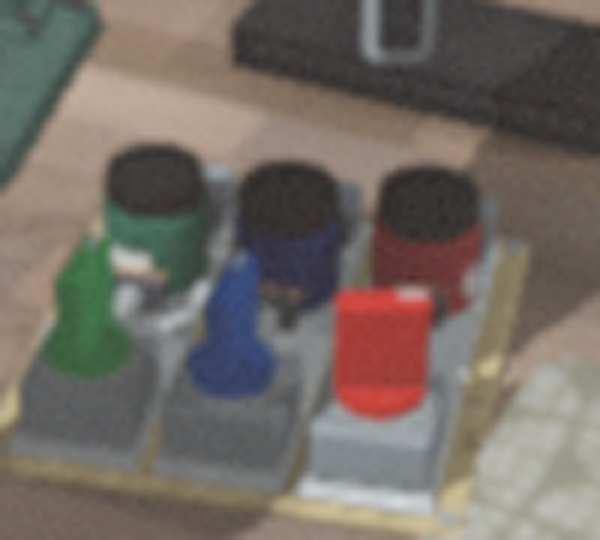

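The red pot stands upright at crop (427,230), pushed about 8 mm towards the stop. The red bar is turned about 75°, and the blue and green pots and knobs are unmoved. The gripper is clear above, so I'm handing in.

```bash
python3 -c "
from plant import ticket
print(ticket.job_done())"
```

```text
the job is handed in; nothing more can be done
None
```

The red pot is standing in the red bay and clamped, and the job was handed in at about 26 s of the 67 s allowed; no verdict came back.

- **Placing:** I took the red pot from the table, not the pink look-alike. I set it on the bay floor near the seat point and let go. The picture after release showed it upright.
- **Clamping:** I turned the red knob clockwise by about 1.32 rad. The torque had climbed about 0.20 N m above the free-turning level, both moving and paused, so the clamping force is roughly 16 N. That is an estimate from noisy readings (about ±0.04 N m each) and sits towards the upper end of the 10 to 18 N range. The step before read unevenly: a climb of 0.19 moving but only 0.11 paused.
- **Last checks:**
  - After I let go, the wrist force and moment were near zero and the gripper was 14 cm above the knob.
  - The picture showed the red pot upright, about 8 mm further towards the stop, and the red bar turned.
  - The blue and green knobs and pots looked unmoved. The networks' positions for those two pots stayed within about 3 mm of the first ones, which is inside their error.
- **Disagreements:**
  - The two cameras differed by several mm on where the red pot first stood. I used a position between them and the grasp was fine.
  - A sideways force of about 6 N built up on the wrist while turning, probably because the tool was slightly off the knob's axis. It vanished on release.

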